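Put the wrap carton away behind a roller-catch door

ROBOT

A 6-joint arm with a two-finger parallel gripper is mounted at the origin on the work surface. World frame = base frame: x ahead of the robot, y to its left, z up, the work surface at z = 0. Lengths are in m, angles in rad, forces in N, time in s.
With the tool pointing down it reaches from about 0.325 to 0.85 m from the base axis. Payload 15.5 kg.
Tool frame: the origin (TCP) lies at the very end of the fingers, on their centre line; the grasp point (between the pads) lies 19 mm behind it; z points along the fingers, y is the direction in which the jaws open and shut (so a half turn about z gives the same grasp; the last joint's range is limited). The gripper opens to 91 mm and grips with 3 to 60 N. Pads are 32 mm wide; open, the fingers measure 118 mm over their backs; the gripper's body (76 mm by 178 mm) begins 60 mm behind the grasp point.
Start: joints at [-1.371, 0.494, 1.345, -0, 1.302, -0.096], TCP at [0.182, -0.598, 0.214] pointing down, gripper open.
Joint ranges: [-2.91, 2.91], [-0.82, 2.16], [0.22, 2.67], [-1.22, 4.37], [0.12, 2.79], [-3.08, 3.08]. Speed limits (rad/s): [1.89, 1.89, 2.57, 3.01, 3.01, 3.01].

INTERFACE

Orientations are given as a rotation vector (axis times angle).
In Python, from rig import r gives the robot as it stands.
- The arm moves only by the tool carry_out, never from a script. Its argument "deltas" is a list that holds one entry, the list of rows, each a list of 5 numbers: the shift along the world's x, y, z in m, then the turn about the world's z in degrees, then the gripper command: -1 is fully open, 1 is shut, values between are in proportion. In form: [[[tx, ty, tz, spin, claw], ...]]. A call has 1 to 20 rows; each row is the pose to reach, as a shift and turn from the pose commanded when the call began; what a row does not reach only later rows make up. A row lasts 1/8 s, in which the tool goes at most 62.5 mm and 10.7 degrees, less where a joint would pass 70% of its speed; a pose out of reach is approached as far as the arm can. A call with a gripper value outside its range is refused whole. The fingers move at their own pace and stop on an object; the grip force is fixed at half the most. Time passes only in rows, so rows that repeat a pose let the fingers close. It gives the time, the measured TCP pose, the force and the opening at its end, in the units of the state.
- r.state(): the state, without advancing time (a new reading comes with each control period).
- r.get_image(name): name is "scene" or "top"; returns the picture (384x512x3 uint8, blue, green, red); there is no depth.
- r.camera_info(name): a dict with "intrinsics" (3x3 intrinsics, pixels), "world_from_camera" (4x4, takes a point from camera to world coordinates). Camera axes: x right, y up, looking along -z (the intrinsics and any distortion apply to the point x, -y, -z); pixel columns grow to the right and rows downward; lengths in m; the calibration is good to about 2 mm. A picture is of the moment at which its call begins. camera_info takes no time and is no camera call.
- r.hand_in(): hands the job in, once; it reports no verdict.
The state is a dict: "t": time; "q": joint angles; "joint_vel": joint speeds; "joint_efforts": joint torques, N m; "position": TCP position; "tcp_rot": TCP orientation; "force": force on the tool from outside, world axes, zero at the start; "torque": the same for the moment, N m; "width": finger opening in m.
Only numpy, scipy, OpenCV 4.12 (cv2) and the standard library are available. Lean on these libraries where they do the work, as an engineer would, in place of code of your own. Each camera call takes 0.05 s, during which the arm holds its last target.

TASK

Pull the low steel cupboard's door wide open (the red tab is its handle), slide the white carton from the bench completely into the cupboard so that it lies flat, then push the door until the roller catch snaps and it is fully shut. Leave the jug, the black lids, the steel cup and the orange box where they are, and let go of everything at the end.

Things in the scene. Friction and masses are not known exactly. Their poses are not given: they have to be found in the camera images.
- cupboard: Low pale metal cupboard fixed on the bench. Origin: on the bench, middle of the mouth (front plane); x points into it, z up, +y is on the left seen from outside. Outside 230 mm deep, 190 wide (y -95 to 95), 100 high; walls 10 mm, inside 170 wide, 220 deep, 95 clear height. No floor panel or sill: the bench is its floor. A roller catch sits high on the inner -y wall, 65 to 91 mm up, above the carton.
- door (a joint): Angle of the steel door, rad: 0 shut, 1.8 open stop. Vertical hinge at the mouth's +y edge; the free edge swings out to the cupboard's -x. Panel 188 mm wide, 12 thick, 4 to 95 mm above the bench. The sprung roller holds it shut: 5 to 10 N at the tab frees it, at 0.07 rad, and it springs out to about 0.3. Closing, it meets the roller at 0.15, needs 5 to 10 N to pass 0.07, then snaps to 0. Elsewhere it swings easily and stays put.
- door_tab (a point): Centre of the red pull tab standing on the door's top edge, moving with the door: 60 mm wide along the door, 12 thick, 95 to 140 mm above the bench; this point is 120 mm up, in mid thickness, 150 mm from the hinge along the door. Axes: x normal to the door, pointing into the cupboard when shut; -y from hinge to free edge; z up. Can be pinched from above or hooked from behind.
- door_hinge (a point): Point on the door's hinge axis, 50 mm above the bench, in the plane of the door's inner face. It has the door's axes, like the tab point.
- carton: White cling-film carton with red panels, rigid, 160 mm long (its x), 62 mm wide (y), 60 mm high (z), about 0.25 to 0.5 kg; loose, lying on the bench. Origin at the centre of its underside.
- carton_end_a (a point): Centre of the carton's end face at its -x end, 80 mm from the middle, 30 mm above its underside.
- carton_end_b (a point): Centre of the carton's end face at its +x end, 80 mm from the middle, 30 mm above its underside.
- jug: White plastic jug with a red cap, 116 mm across (its handle reaches 77 mm from the axis), 225 mm high; stands on the bench, leave alone. Origin at the centre of its underside.
- lids: Pile of black round lids, 140 mm across, 48 mm high, leave alone. Origin at the centre of its underside.
- cup: Small steel portion cup, 70 mm across, 50 mm high, leave alone. Origin at the centre of its underside.
- orange_box: Orange open box of black cutlery, 200 by 150 mm, 110 mm high, leave alone. Origin at the centre of its underside.
- top_edge (a point): Middle of the front edge of the cupboard's clear top panel: 70 mm behind the mouth, 100 mm above the bench (panel 5 mm thick). The first 70 mm behind the mouth are open above, across the whole inside width, so fingers can go down there. Same axes as the cupboard.

How it is judged:
By the outcome, as a careful person would: the job done as asked, in the order asked, and still so for the second after the job is handed in, with the robot touching nothing.
It also fails if it takes over 64 s, if anything falls off the work surface, if the arm or the gripper's body presses on something with over 40 N, if the wrist force passes 120 N, or if a joint passes its speed limit or range.

## Working session

There is one attempt and no reset: what is moved stays moved. The work goes in short steps, Python scripts to look and compute and a tool call to move; the robot and the scene stay as the last step left them, time stands still between calls to the robot, and variables do not carry over. Pictures are saved under pics/ and viewed, and the job is handed in when it is done.

Besides the shell and the picture viewer there is one more tool, called after "Emit:" as name(argument=value, ...), one argument or row to a line, values as JSON. carry_out: Moves the arm, as the interface text tells. Its arguments: {"type":"object","properties":{"deltas":{"type":"array","items":{"type":"array","items":{"type":"array","items":{"type":"number"}}}}},"required":["deltas"]}

```bash
mkdir -p pics; python3 - <<'E'
from rig import r
import cv2
for n in("scene","top"):
    im=r.get_image(n);cv2.imwrite(f"pics/{n}0.png",im)
    c=r.camera_info(n);print(n,c)
print(r.state())
E
```

```text
scene {'intrinsics': array([[412.99885845,   0.        , 253.21829562],
       [  0.        , 412.99885845, 197.08174347],
       [  0.        ,   0.        ,   1.        ]]), 'world_from_camera': array([[-0.86625749, -0.3232107 ,  0.38096299,  1.091251  ],
       [ 0.49942953, -0.58001846,  0.64354388,  0.93885508],
       [ 0.0129653 ,  0.74773888,  0.66386631,  1.02071465],
       [ 0.        ,  0.        ,  0.        ,  1.        ]])}
top {'intrinsics': array([[480.28894844,   0.        , 248.11811433],
       [  0.        , 480.28894844, 185.76670315],
       [  0.        ,   0.        ,   1.        ]]), 'world_from_camera': array([[ 0.02418358,  0.9865298 , -0.16178416,  0.29152573],
       [-0.99961554,  0.02605801,  0.00947385,  0.03191504],
       [ 0.01356201,  0.16149285,  0.98678069,  1.74842471],
       [ 0.        ,  0.        ,  0.        ,  1.        ]])}
{'t': 0.1, 'q': array([-1.37149679e+00,  4.94134494e-01,  1.34605023e+00, -1.67985821e-05,
        1.30250833e+00, -9.54901853e-02]), 'joint_vel': array([ 9.23541010e-05,  4.99767631e-04, -8.66091155e-04,  6.91294760e-04,
       -2.61276930e-03, -9.03306352e-04]), 'joint_efforts': array([ 1.62864613e-03, -8.80237484e+01, -3.82546270e+01,  7.07204640e-02,
        4.81275120e-02, -1.78301934e-05]), 'position': array([ 0.18152316, -0.59770707,  0.21339595]), 'tcp_rot': array([-3.10644125e+00, -4.61225433e-01,  1.15042089e-04]), 'force': array([-0.76096072, -0.0239227 , -0.20291263]), 'torque': array([0.02814164, 0.03950653, 0.0276892 ]), 'width': 0.09094124570850229}
```

View pics/scene0.png

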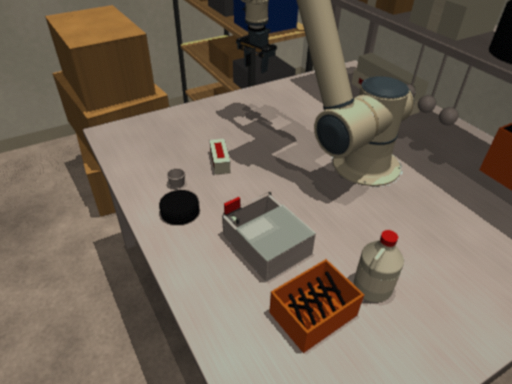

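View pics/top0.png

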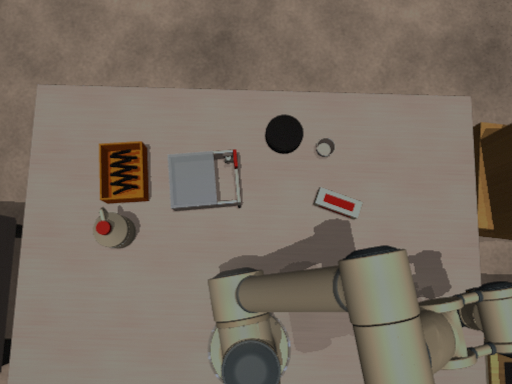

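The scene view shows the cupboard around (267,235) with its red tab at (232,206) and the carton at (220,156). In the top view the mouth faces right (world -y), with the tab at (236,158), the hinge near (240,206) and the carton at (338,203). Next I'll measure these.

```bash
cat > h.py <<'E'
import numpy as np,cv2
from rig import r
def ray(n,u,v):
    c=r.camera_info(n);K=c["intrinsics"];T=c["world_from_camera"]
    p=np.linalg.inv(K)@[u,v,1];d=T[:3,:3]@[p[0],-p[1],-p[2]];return T[:3,3],d
def pl(n,u,v,z):
    o,d=ray(n,u,v);return o+d*(z-o[2])/d[2]
def proj(n,P):
    c=r.camera_info(n);K=c["intrinsics"];T=np.linalg.inv(c["world_from_camera"])
    p=T[:3,:3]@np.array(P)+T[:3,3];q=K@[p[0],-p[1],-p[2]];return q[:2]/q[2]
def tri(u1,u2):
    a,d=ray("scene",*u1);b,e=ray("top",*u2)
    A=np.stack([d,-e],1);s=np.linalg.lstsq(A,b-a,rcond=None)[0]
    p,q=a+s[0]*d,b+s[1]*e;return (p+q)/2,np.linalg.norm(p-q)
def red(im,box):
    x0,y0,x1,y1=box;h=cv2.cvtColor(im,cv2.COLOR_BGR2HSV)
    m=cv2.inRange(h,(0,150,90),(8,255,255))|cv2.inRange(h,(172,150,90),(180,255,255))
    z=np.zeros_like(m);z[y0:y1,x0:x1]=m[y0:y1,x0:x1];return z
E
python3 - <<'E'
from h import *
t=cv2.imread("pics/top0.png");s=cv2.imread("pics/scene0.png")
for n,im,b in(("top",t,(225,140,250,180)),("scene",s,(215,190,250,225)),("top",t,(310,180,370,220)),("scene",s,(205,135,235,175))):
    m=red(im,b);ys,xs=np.nonzero(m);print(n,len(xs),xs.mean(),ys.mean(),xs.min(),xs.max(),ys.min(),ys.max(),cv2.minAreaRect(np.stack([xs,ys],1).astype(np.float32)))
cv2.imwrite("pics/tz.png",cv2.resize(t[130:230,155:375],None,fx=3.6,fy=3.6,interpolation=cv2.INTER_CUBIC))
cv2.imwrite("pics/sz.png",cv2.resize(s[130:280,160:330],None,fx=4,fy=4,interpolation=cv2.INTER_CUBIC))
E
```

```text
top 57 234.80701754385964 157.7017543859649 233 237 150 165 ((234.78050231933594, 157.52438354492188), (15.349983215332031, 3.423377752304077), 83.6598129272461)
scene 53 231.71698113207546 201.1320754716981 224 239 197 205 ((231.5856170654297, 201.18833923339844), (3.144902229309082, 16.138315200805664), 65.55604553222656)
top 225 338.5422222222222 202.13777777777779 324 353 194 210 ((338.4538879394531, 202.13079833984375), (30.120220184326172, 7.377511978149414), 19.440034866333008)
scene 93 218.93548387096774 149.9784946236559 215 223 143 157 ((218.9764862060547, 149.8941192626953), (15.185133934020996, 6.0740532875061035), 77.47119140625)
```

View pics/tz.png

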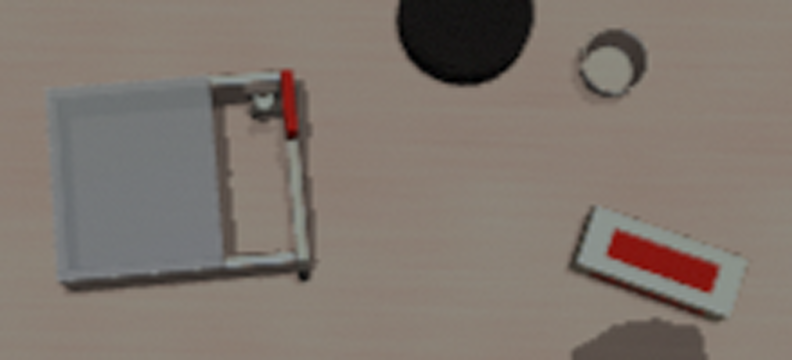

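View pics/sz.png

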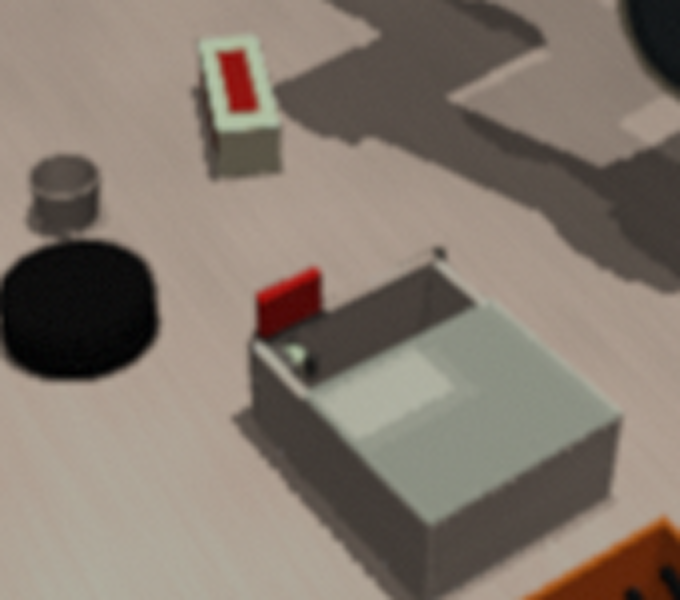

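```bash
python3 - <<'E'
from h import *
t=cv2.imread("pics/top0.png")
def z(x,y):return 155+(x+.5)/3.6-.5,130+(y+.5)/3.6-.5
for n,(x,y),h in(("backfar",(48,90),.1),("frontfar",(279,73),.1),("frontnear",(300,262),.1),("backnear",(65,274),.1),("frontedge far",(210,80),.1),("frontedge near",(225,265),.1),("hinge",(303,275),.095)):
    print(n,z(x,y),pl("top",*z(x,y),h).round(3))
h=cv2.cvtColor(t,cv2.COLOR_BGR2HSV)
print("tab top",pl("top",234.78,157.52,.13), "scene", pl("scene",231.6,201.2,.118),tri((231.6,201.2),(234.8,157.5)))
print("tab ends",[pl("top",*z(*p),.14).round(3) for p in((286,71),(292,137))])
# carton top
m=cv2.inRange(h,(0,0,115),(180,60,255))|red(t,(310,180,370,220))
c=np.zeros_like(m);c[182:222,312:365]=m[182:222,312:365]
# show values
print(t[195,318],t[186,330],t[225,300])
for q in((594,206),(747,255),(727,318),(577,262)): print("carton",pl("top",*z(*q),.06).round(3))
p=cv2.boxPoints(((338.45,202.13),(30.12,7.38),19.44));P=np.array([pl("top",*q,.06) for q in p]);print(P.round(4))
print("ctr",P.mean(0),tri((218.98,149.9),(338.45,202.13)))
for nm,q,hh in(("cup",(323.5,148),.05),("lid",(284,133),.048)):print(nm,pl("top",*q,hh).round(3))
E
```

```text
backfar (167.97222222222223, 154.63888888888889) [0.665 0.3   0.1  ]
frontfar (232.13888888888889, 149.91666666666666) [0.688 0.075 0.1  ]
frontnear (237.97222222222223, 202.41666666666669) [0.503 0.05  0.1  ]
backnear (172.69444444444446, 205.75) [0.485 0.274 0.1  ]
frontedge far (212.97222222222223, 151.86111111111111) [0.679 0.143 0.1  ]
frontedge near (217.13888888888889, 203.25) [0.498 0.122 0.1  ]
hinge (238.80555555555554, 206.02777777777777) [0.491 0.047 0.095]
tab top [0.65427881 0.06472358 0.13      ] scene [0.64473564 0.04701928 0.118     ] (array([0.65326637, 0.0644443 , 0.13550479]), np.float64(0.0003552547584559513))
tab ends [array([0.681, 0.068, 0.14 ]), array([0.617, 0.06 , 0.14 ])]
[137 142 136] [114 125 139] [117 127 139]
carton [ 0.571 -0.24   0.06 ]
carton [ 0.526 -0.391  0.06 ]
carton [ 0.463 -0.37   0.06 ]
carton [ 0.515 -0.223  0.06 ]
[[ 0.522  -0.2516  0.06  ]
 [ 0.5472 -0.2604  0.06  ]
 [ 0.5139 -0.3614  0.06  ]
 [ 0.4888 -0.3524  0.06  ]]
ctr [ 0.51797821 -0.30642834  0.06      ] (array([ 0.51777496, -0.30635006,  0.06021004]), np.float64(0.00032865096676546005))
cup [ 0.716 -0.255  0.05 ]
lid [ 0.769 -0.111  0.048]
```

The measurements agree with each other:

| Item | Position (m) | Check |
|---|---|---|
| Cupboard mouth middle | (0.598, 0.062) | x axis at about 96.8° |
| Hinge | (0.505, 0.050) | |
| Tab | (0.6535, 0.0645) | two-view height 0.1355, consistent with the tab's 0.095 to 0.140 |
| Carton | (0.518, -0.306) | axis at about 72°, two-view height 0.0602 (should be 0.060) |

First I'll move above the tab with the jaws along the door normal. A turn of +170° keeps the last joint well inside its range.

Emit:
carry_out(
  deltas=[
    [[0.028,0.039,0,10,-1],[0.056,0.078,0,20,-1],[0.083,0.117,0,30,-1],[0.111,0.156,0,40,-1],[0.139,0.195,0,50,-1],[0.167,0.234,0,60,-1],[0.194,0.273,0,70,-1],[0.222,0.312,0,80,-1],[0.25,0.35,0,90,-1],[0.278,0.39,0,100,-1],[0.305,0.428,0,110,-1],[0.333,0.467,0,120,-1],[0.361,0.506,0,130,-1],[0.389,0.545,0,140,-1],[0.417,0.584,0,150,-1],[0.444,0.623,0,160,-1],[0.472,0.662,0,170,-1],[0.472,0.662,0,170,-1],[0.472,0.662,0,170,-1]],
  ],
)

```text
t: 2.48
position: [0.6531, 0.0637, 0.2134]
tcp_rot: [0.187, -3.135, 0.0]
force: [-0.9, -0.6, 0.1]
width: 0.0912
```

Emit:
carry_out(
  deltas=[
    [[0,0.001,-0.05,0,-1],[0,0.001,-0.09,0,-1],[0,0.001,-0.106,0,-1],[0,0.001,-0.106,0,-1],[0,0.001,-0.106,0,1],[0,0.001,-0.106,0,1],[0,0.001,-0.106,0,1],[0,0.001,-0.106,0,1],[0,0.001,-0.106,0,1]],
  ],
)

```text
t: 3.6
position: [0.6536, 0.065, 0.108]
tcp_rot: [-0.189, 3.136, -0.0]
force: [-0.0, -0.7, -0.1]
width: 0.0437
```

```bash
python3 - <<'E'
from h import *
s=r.state();print(s["q"].round(2),s["position"],s["force"],s["torque"],s["width"])
for n in("scene","top"):
    im=r.get_image(n);cv2.imwrite(f"pics/{n}1.png",im)
a=cv2.imread("pics/scene1.png")[130:280,160:330]
cv2.imwrite("pics/z1.png",cv2.resize(a,None,fx=3,fy=3))
# trajectory
H=np.array([.505,.050]);f=np.radians(6.8)
P0=s["position"][:2];R=P0-H;print("R",np.linalg.norm(R),np.degrees(np.arctan2(R[1],R[0])))
for d in range(0,100,7):
    a=-np.radians(d);M=np.array([[np.cos(a),-np.sin(a)],[np.sin(a),np.cos(a)]])
    print(d,(H+M@R-P0).round(3))
E
```

```text
[ 0.01  0.64  1.37 -0.    1.12 -1.68] [0.65362219 0.06499582 0.10800285] [-0.04304877 -0.70190365 -0.09607546] [ 0.13594545 -0.09490485 -0.04093508] 0.043725783177001494
R 0.14937680102463077 5.761585317729039
0 [0. 0.]
7 [ 0.001 -0.018]
14 [-0.001 -0.036]
21 [-0.004 -0.054]
28 [-0.01  -0.072]
35 [-0.018 -0.088]
42 [-0.028 -0.103]
49 [-0.04  -0.117]
56 [-0.053 -0.13 ]
63 [-0.068 -0.141]
70 [-0.084 -0.15 ]
77 [-0.101 -0.156]
84 [-0.118 -0.161]
91 [-0.136 -0.164]
98 [-0.154 -0.164]
```

View pics/z1.png

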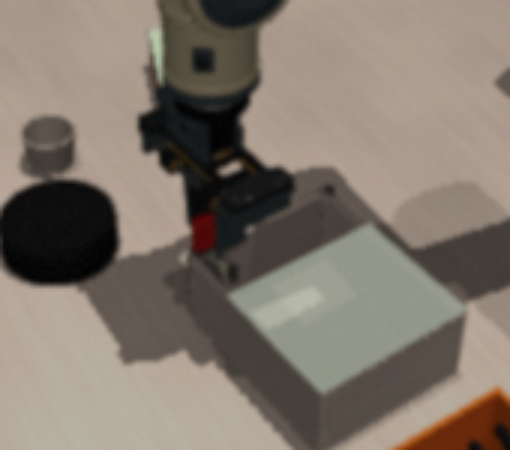

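The crop shows the fingers straddling the red tab, around (205,232). They are still closing at 44 mm, so I'll let them finish.

Emit:
carry_out(
  deltas=[
    [[0,0,0,0,1],[0,0,0,0,1],[0,0,0,0,1],[0,0,0,0,1],[0,0,0,0,1],[0,0,0,0,1]],
  ],
)

```text
t: 4.45
position: [0.6536, 0.0654, 0.1079]
tcp_rot: [0.188, -3.136, -0.001]
force: [-1.0, 6.0, 0.0]
width: 0.012
```

The grip shows 12 mm, which matches the tab thickness. Now I'll swing the door open.

Emit:
carry_out(
  deltas=[
    [[0.001,-0.018,0,-7,1],[-0.001,-0.036,0,-14,1],[-0.004,-0.054,0,-21,1],[-0.01,-0.072,0,-28,1],[-0.018,-0.088,0,-35,1],[-0.018,-0.088,0,-35,1]],
  ],
)

```text
t: 5.2
position: [0.6328, -0.0229, 0.1077]
tcp_rot: [-0.767, -3.042, -0.001]
force: [-12.1, 11.3, 7.8]
width: 0.0117
```

Emit:
carry_out(
  deltas=[
    [[-0.012,-0.014,0,-7,1],[-0.024,-0.027,0,-14,1],[-0.037,-0.039,0,-21,1],[-0.051,-0.05,0,-28,1],[-0.067,-0.058,0,-35,1],[-0.084,-0.064,0,-42,1],[-0.101,-0.069,0,-49,1],[-0.119,-0.072,0,-56,1],[-0.137,-0.072,0,-63,1],[-0.137,-0.072,0,-63,1]],
  ],
)

```text
t: 6.45
position: [0.4965, -0.0963, 0.1079]
tcp_rot: [-2.244, -2.199, 0.005]
force: [-5.5, -13.6, -4.2]
width: 0.0121
```

```bash
python3 - <<'E'
from h import *
s=r.state();print(s["q"].round(2),s["position"],s["force"],s["torque"],s["width"])
for n in("top",):
    im=r.get_image(n);cv2.imwrite(f"pics/{n}2.png",im[110:310,130:400].repeat(2,0).repeat(2,1))
E
```

```text
[-0.31  0.47  1.76 -0.    0.92 -0.29] [ 0.49650496 -0.09631331  0.10789615] [ -5.48221014 -13.62617095  -4.18404012] [-1.96383509  0.99796722  0.84758754] 0.012120507346629382
```

View pics/top2.png

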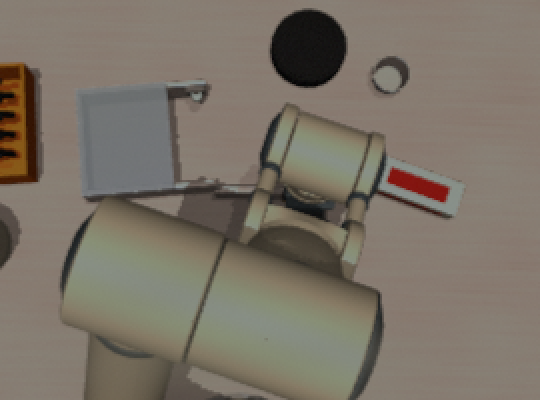

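The top view shows the door about 98° open. It leaves the mouth at about (215,185) and runs right, under the wrist. I'll release the tab, rise and clear it.

Emit:
carry_out(
  deltas=[
    [[0,-0.001,0,0,-1],[0,-0.001,0,0,-1],[0,-0.001,0,0,-1],[0,-0.001,0.03,0,-1],[0,-0.001,0.06,0,-1],[0,-0.001,0.08,0,-1],[0,-0.05,0.08,0,-1],[-0.01,-0.11,0.08,-7,-1],[-0.01,-0.17,0.08,-16,-1],[0,-0.23,0.08,-16,-1],[0.003,-0.262,0.08,-16,-1],[0.003,-0.262,0.08,-16,-1]],
  ],
)

```text
t: 8.0
position: [0.5015, -0.3591, 0.1875]
tcp_rot: [2.529, 1.863, -0.0]
force: [1.0, 0.3, -0.3]
width: 0.0911
```

```bash
python3 - <<'E'
from h import *
s=r.state();print(s["position"],s["tcp_rot"],s["width"])
for n in("top","scene"):
    im=r.get_image(n);cv2.imwrite(f"pics/{n}3f.png",im)
    a=im[110:310,130:400] if n=="top" else im[120:290,120:340]
    cv2.imwrite(f"pics/{n}3.png",cv2.resize(a,None,fx=2.9,fy=2.9,interpolation=cv2.INTER_CUBIC))
E
```

```text
[ 0.50154646 -0.35908634  0.18748128] [ 2.52889912e+00  1.86338848e+00 -1.26456274e-04] 0.0910914329090275
```

View pics/top3.png

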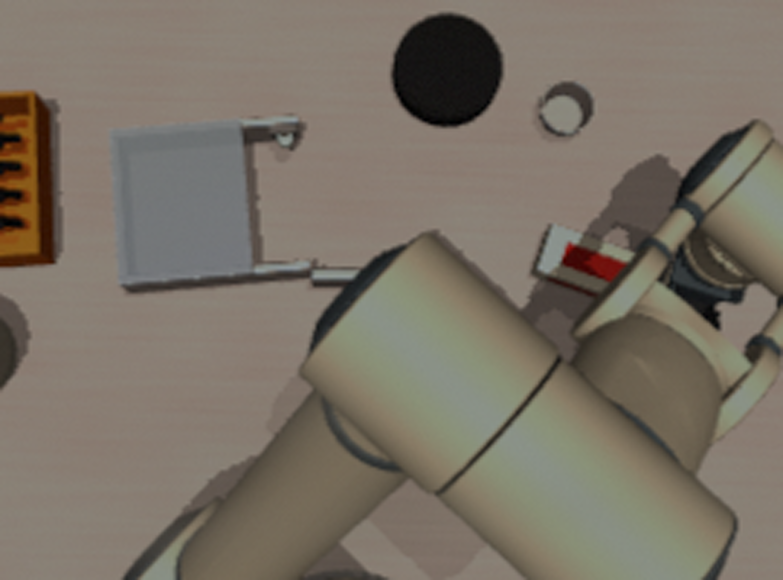

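View pics/scene3.png

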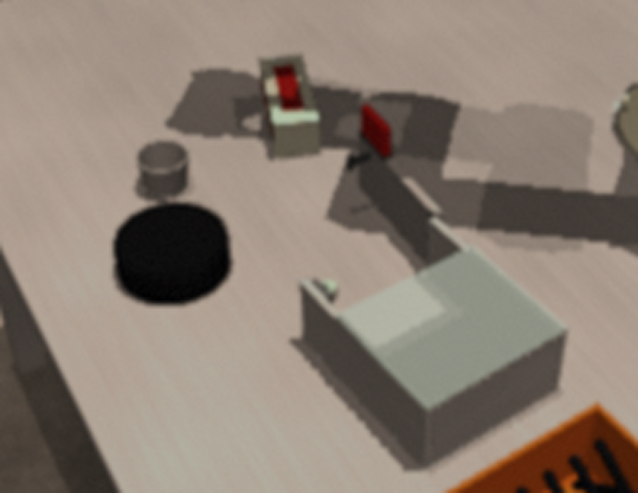

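The scene view shows the door wide open with the mouth clear. The red tab is at about (375,130) and the carton is still at (290,105). The gripper is over the carton's rear end, so I'll descend and grip it across its width.

Emit:
carry_out(
  deltas=[
    [[0,0,-0.05,0,-1],[0,0,-0.1,0,-1],[0,0,-0.14,0,-1],[0,0,-0.154,0,-1],[0,0,-0.154,0,-1],[0,0,-0.154,0,1],[0,0,-0.154,0,1],[0,0,-0.154,0,1],[0,0,-0.154,0,1],[0,0,-0.154,0,1],[0,0,-0.154,0,1]],
  ],
)

```text
t: 9.48
position: [0.5017, -0.3573, 0.0346]
tcp_rot: [2.527, 1.866, 0.0]
force: [-1.8, 1.3, 7.9]
width: 0.0621
```

The carton is gripped at 62.1 mm. I'll drag it flat onto the cupboard's axis, turning it +24°, and stop short of the mouth to look.

Emit:
carry_out(
  deltas=[
    [[0.015,0.02,0,3,1],[0.03,0.04,0,6,1],[0.045,0.061,0,9,1],[0.06,0.081,0,12,1],[0.075,0.101,0,15,1],[0.09,0.122,0,18,1],[0.105,0.142,0,21,1],[0.12,0.162,0,24,1],[0.12,0.162,0,24,1]],
  ],
)

```text
t: 10.6
position: [0.6232, -0.1939, 0.0347]
tcp_rot: [2.081, 2.351, 0.002]
force: [3.6, 5.4, 7.5]
width: 0.0618
```

```bash
python3 - <<'E'
from h import *
s=r.state();print(s["position"],s["tcp_rot"],s["width"],s["force"])
for n in("top","scene"):
    im=r.get_image(n);cv2.imwrite(f"pics/{n}4f.png",im)
    a=im[110:310,130:400] if n=="top" else im[120:290,120:340]
    cv2.imwrite(f"pics/{n}4.png",cv2.resize(a,None,fx=2.9,fy=2.9,interpolation=cv2.INTER_CUBIC))
E
```

```text
[ 0.62318189 -0.19385083  0.03466723] [2.08088149e+00 2.35134485e+00 2.26255355e-03] 0.06183817231082346 [3.55558836 5.39350512 7.46007104]
```

View pics/top4.png

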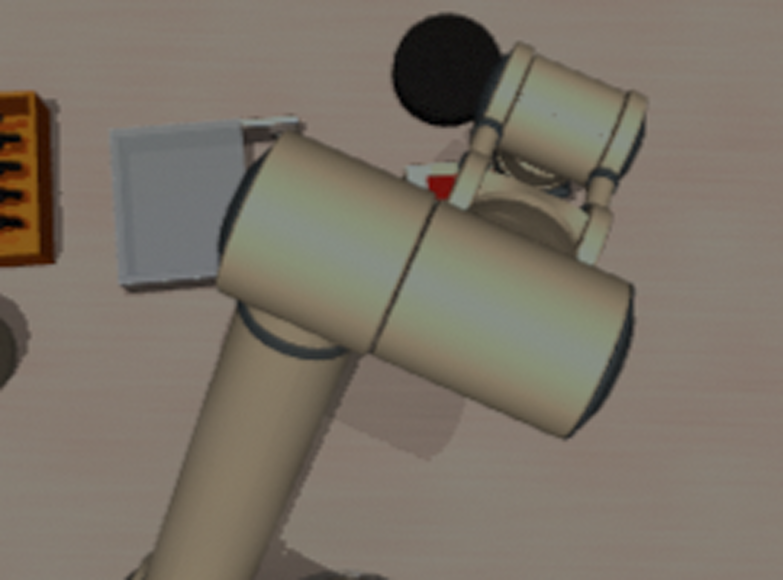

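View pics/scene4.png

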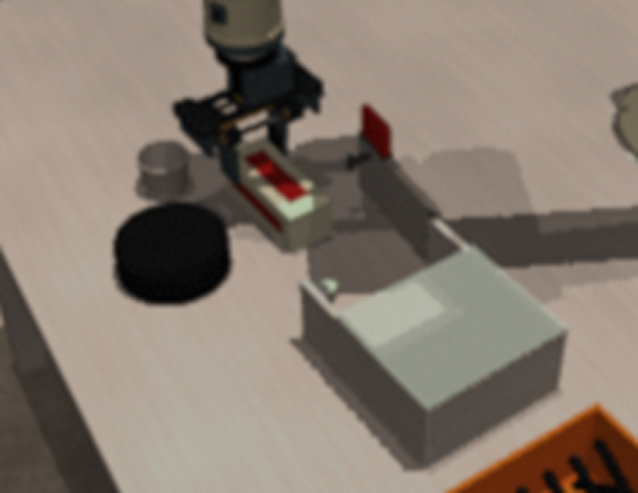

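The scene view shows the carton lined up with the mouth. Its front end is at (305,235), clear of the roller at (328,288) and of the door. I'll slide it in.

Emit:
carry_out(
  deltas=[
    [[-0.003,0.025,0,0,1],[-0.006,0.05,0,0,1],[-0.009,0.075,0,0,1],[-0.012,0.1,0,0,1],[-0.015,0.125,0,0,1],[-0.018,0.15,0,0,1],[-0.021,0.175,0,0,1],[-0.024,0.2,0,0,1],[-0.024,0.2,0,0,1]],
  ],
)

```text
t: 11.82
position: [0.5977, 0.0063, 0.0346]
tcp_rot: [2.083, 2.351, 0.002]
force: [0.1, 5.0, 6.5]
width: 0.0617
```

```bash
python3 - <<'E'
from h import *
s=r.state();print(s["position"],s["tcp_rot"],s["width"],s["force"])
for n in("scene",):
    im=r.get_image(n)
    a=im if n=="top" else im[120:290,120:340]
    cv2.imwrite(f"pics/{n}5.png",cv2.resize(a,None,fx=2.9,fy=2.9,interpolation=cv2.INTER_CUBIC))
E
```

```text
[0.59765497 0.00627466 0.03461135] [2.08341363e+00 2.35096089e+00 1.64245085e-03] 0.06167480953673331 [0.06634361 5.02529379 6.48614382]
```

View pics/scene5.png

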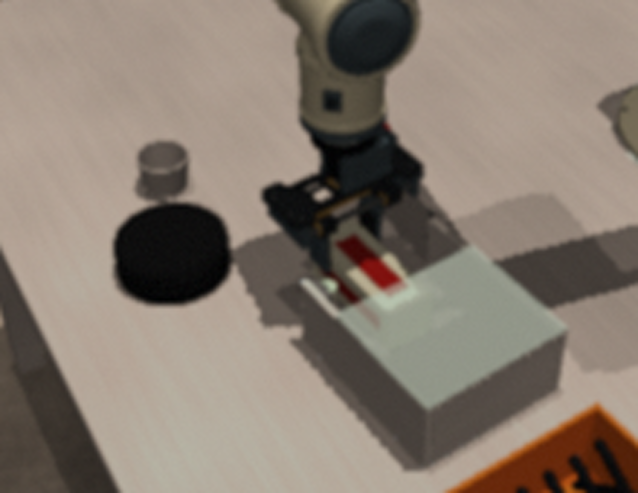

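The carton is inside the mouth with no abnormal force. I'll finish the slide, biased slightly away from the roller side.

Emit:
carry_out(
  deltas=[
    [[-0.006,0.02,0,0,1],[-0.011,0.04,0,0,1],[-0.014,0.06,0,0,1],[-0.016,0.08,0,0,1],[-0.018,0.1,0,0,1],[-0.018,0.103,0,0,1],[-0.018,0.103,0,0,1]],
  ],
)

```text
t: 12.75
position: [0.5799, 0.108, 0.0346]
tcp_rot: [2.084, 2.35, 0.001]
force: [-1.1, 4.8, 9.7]
width: 0.0619
```

```bash
python3 - <<'E'
from h import *
s=r.state();print(s["position"],s["tcp_rot"],s["width"],s["force"])
for n in("scene",):
    im=r.get_image(n)
    a=im[180:290,190:340]
    cv2.imwrite(f"pics/{n}6.png",cv2.resize(a,None,fx=4,fy=4,interpolation=cv2.INTER_CUBIC))
E
```

```text
[0.57987572 0.10803643 0.03461544] [2.08424174e+00 2.34991589e+00 1.40598683e-03] 0.06193640775475282 [-1.08703498  4.76520999  9.73727311]
```

View pics/scene6.png

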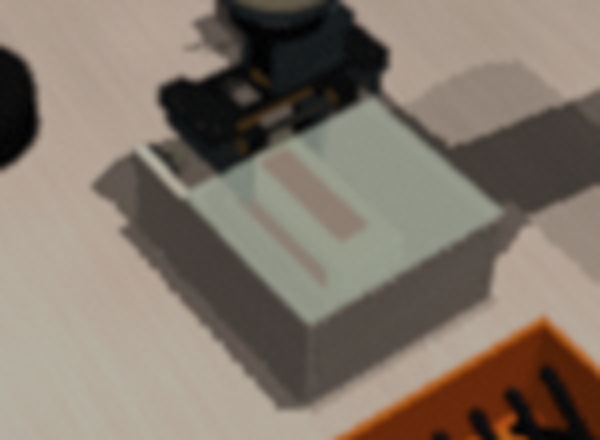

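The carton shows through the clear top, well inside. Its outer end is about 23 mm behind the mouth. I'll open the jaws partly and rise straight up.

Emit:
carry_out(
  deltas=[
    [[0,0,0,0,-0.65],[0,0,0,0,-0.65],[0,0,0,0,-0.65],[0,0,0,0,-0.65],[0,0,0.02,0,-0.65],[0,0,0.06,0,-0.65],[0,0,0.11,0,-0.65],[0,0,0.165,0,-0.65],[-0.02,-0.06,0.165,0,-0.65],[-0.04,-0.12,0.165,0,-0.65],[-0.06,-0.17,0.165,-3,-1],[-0.085,-0.207,0.165,-5,-1],[-0.085,-0.207,0.165,-5,-1]],
  ],
)

```text
t: 14.42
position: [0.4931, -0.1011, 0.199]
tcp_rot: [-2.189, -2.253, 0.001]
force: [-0.0, 0.4, 0.6]
width: 0.0913
```

```bash
python3 - <<'E'
from h import *
s=r.state();print(s["position"],s["tcp_rot"],s["width"],s["force"])
for n in("top","scene"):
    im=r.get_image(n);cv2.imwrite(f"pics/{n}7f.png",im)
    a=im[110:310,130:400] if n=="top" else im[130:290,150:340]
    cv2.imwrite(f"pics/{n}7.png",cv2.resize(a,None,fx=2.9 if n=="top" else 3.5,fy=2.9 if n=="top" else 3.5,interpolation=cv2.INTER_CUBIC))
E
```

```text
[ 0.49308368 -0.10110338  0.1989897 ] [-2.18855045e+00 -2.25344137e+00  9.02097906e-04] 0.09126815054088439 [-0.0455513   0.39783379  0.59227798]
```

View pics/top7.png

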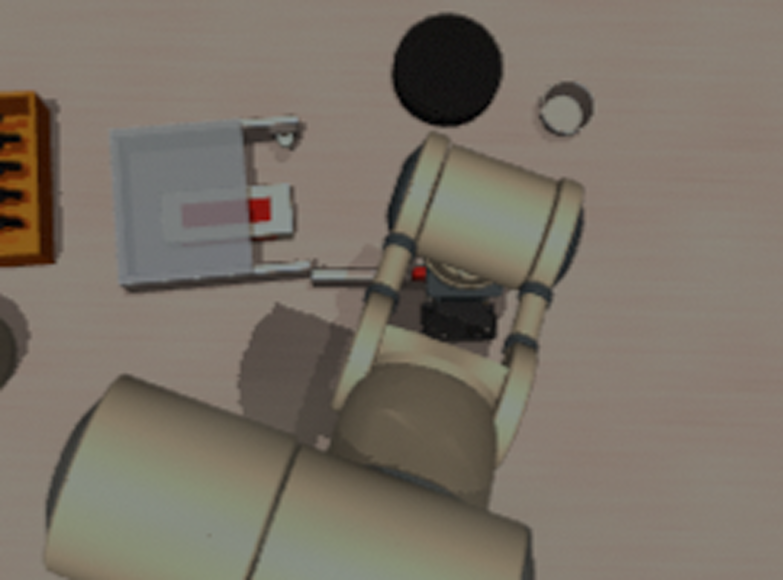

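View pics/scene7.png

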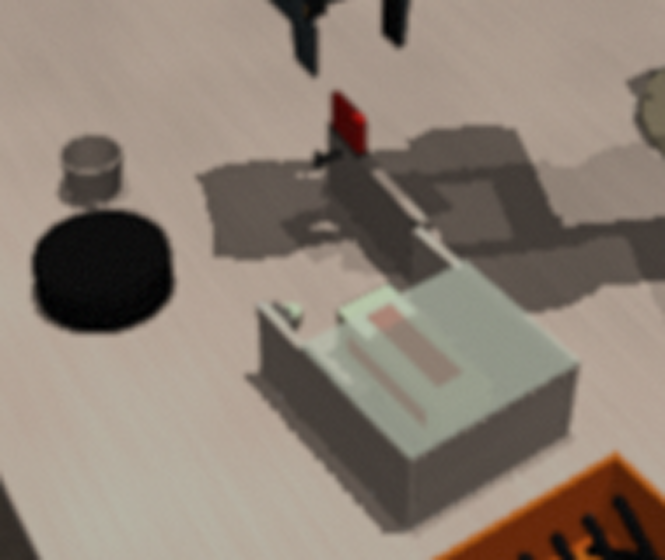

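```bash
python3 - <<'E'
from h import *
M=np.array([.598,.062]);u=np.array([-.118,.993]);v=np.array([.993,.118])
z=lambda x,y:(130+(x+.5)/2.9-.5,110+(y+.5)/2.9-.5)
for nm,q,h in(("c far",(292,187),.06),("c near",(294,236),.06),("mouthfar",(299,118),.1),("mouthnear",(311,264),.1),("tabred",(419,272),.14)):
    p=pl("top",*z(*q),h);print(nm,p.round(3),((p[:2]-M)@u).round(3),((p[:2]-M)@v).round(3))
im=cv2.imread("pics/scene7f.png");m=red(im,(235,150,260,180));ys,xs=np.nonzero(m);print(len(xs),xs.mean(),ys.mean(),pl("scene",xs.mean(),ys.mean(),.118))
E
```

```text
c far [0.609 0.08  0.06 ] 0.017 0.013
c near [0.548 0.076 0.06 ] 0.02 -0.048
mouthfar [0.687 0.073 0.1  ] 0.001 0.089
mouthnear [0.508 0.054 0.1  ] 0.002 -0.09
tabred [ 0.497 -0.073  0.14 ] -0.122 -0.116
13 251.6153846153846 163.15384615384616 [ 0.48570619 -0.09966763  0.118     ]
```

The carton's end is 17 to 20 mm behind the mouth and it lies flat. I'll re-grip the tab where it was released.

Emit:
carry_out(
  deltas=[
    [[0.003,0.003,-0.04,-3,-1],[0.003,0.003,-0.08,-3,-1],[0.003,0.003,-0.091,-3,-1],[0.003,0.003,-0.091,-3,1],[0.003,0.003,-0.091,-3,1],[0.003,0.003,-0.091,-3,1],[0.003,0.003,-0.091,-3,1],[0.003,0.003,-0.091,-3,1],[0.003,0.003,-0.091,-3,1],[0.003,0.003,-0.091,-3,1],[0.003,0.003,-0.091,-3,1],[0.003,0.003,-0.091,-3,1],[0.003,0.003,-0.091,-3,1],[0.003,0.003,-0.091,-3,1]],
  ],
)

```text
t: 16.27
position: [0.497, -0.096, 0.1078]
tcp_rot: [-2.242, -2.2, 0.001]
force: [-4.8, -1.3, 4.5]
width: 0.0122
```

```bash
python3 - <<'E'
from h import *
s=r.state();print(s["position"],s["tcp_rot"],s["width"],s["force"])
# circle through measured gripped points: closed, 35deg, 98deg
P=np.array([[.6536,.0654],[.6328,-.0229],[.4965,-.0963]])
A=2*(P[1:]-P[0]);b=(P[1:]**2).sum(1)-(P[0]**2).sum();H=np.linalg.solve(A,b);print("H",H,np.linalg.norm(P[0]-H))
H=np.array([.503,.049])
R=s["position"][:2]-H
print(np.linalg.norm(R),np.degrees(np.arctan2(R[1],R[0])))
for d in list(range(0,99,7))+[99]:
    a=np.radians(d);Q=np.array([[np.cos(a),-np.sin(a)],[np.sin(a),np.cos(a)]])
    print(d,(Q@R-R).round(3))
E
```

```text
[ 0.49700997 -0.0960237   0.10783998] [-2.24175788e+00 -2.19991545e+00  1.28900861e-03] 0.012200850322545038 [-4.7700894  -1.27365705  4.46104399]
H [0.5033733  0.05418766] 0.15064454192885254
0.14514735756684674 -92.3651899646226
0 [0. 0.]
7 [0.018 0.   ]
14 [0.035 0.003]
21 [0.052 0.007]
28 [0.069 0.014]
35 [0.084 0.023]
42 [0.099 0.033]
49 [0.112 0.045]
56 [0.123 0.059]
63 [0.132 0.074]
70 [0.14 0.09]
77 [0.146 0.107]
84 [0.15  0.124]
91 [0.151 0.142]
98 [0.15  0.159]
99 [0.15  0.162]
```

Emit:
carry_out(
  deltas=[
    [[0.018,0,0,7,1],[0.036,0.003,0,14,1],[0.054,0.008,0,21,1],[0.071,0.015,0,28,1],[0.087,0.023,0,35,1],[0.102,0.034,0,42,1],[0.115,0.047,0,49,1],[0.127,0.061,0,56,1],[0.137,0.076,0,63,1],[0.145,0.093,0,70,1],[0.151,0.11,0,77,1],[0.155,0.128,0,84,1],[0.155,0.128,0,84,1]],
  ],
)

```text
t: 17.9
position: [0.652, 0.033, 0.1078]
tcp_rot: [-0.189, -3.135, 0.001]
force: [-6.3, -3.5, 6.1]
width: 0.012
```

Emit:
carry_out(
  deltas=[
    [[0.001,0.009,0,3.5,1],[0.001,0.018,0,7,1],[0.001,0.027,0,10.5,1],[0.001,0.035,0,14,1],[0.001,0.036,0,14,1],[0.001,0.036,0,14,1]],
  ],
)

```text
t: 18.65
position: [0.6531, 0.0656, 0.1078]
tcp_rot: [0.187, -3.135, 0.005]
force: [-6.2, -19.9, 5.0]
width: 0.0115
```

```bash
python3 - <<'E'
from h import *
s=r.state();print(s["position"],s["tcp_rot"],s["width"],s["force"],s["torque"])
im=r.get_image("scene")[130:290,150:340]
cv2.imwrite(f"pics/s8.png",cv2.resize(im,None,fx=3.5,fy=3.5,interpolation=cv2.INTER_CUBIC))
E
```

```text
[0.6530588  0.06556432 0.10784833] [ 0.18700153 -3.13454793  0.0048324 ] 0.011491305238454493 [ -6.17891158 -19.9000102    4.95609574] [-3.14730401  0.801111   -0.64454723]
```

View pics/s8.png

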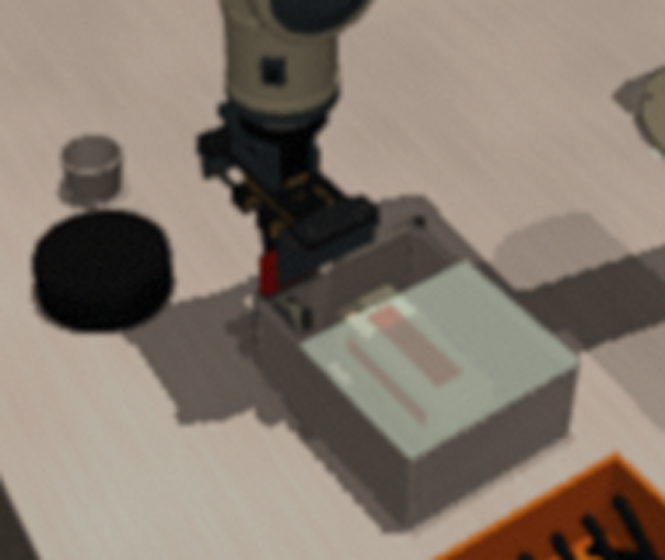

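The tab is back at its original closed position, with 20 N of reaction at the stop. I'll give a small extra push, relax, release and rise.

Emit:
carry_out(
  deltas=[
    [[0,0.003,0,0,1],[0,0.003,0,0,1],[0,0,0,0,1],[0,0,0,0,-1],[0,0,0,0,-1],[0,0,0,0,-1],[0,0,0,0,-1],[0,0,0.03,0,-1],[0,0,0.06,0,-1],[0,0,0.1,0,-1],[-0.05,-0.05,0.12,0,-1],[-0.1,-0.1,0.14,0,-1],[-0.15,-0.15,0.14,0,-1],[-0.2,-0.2,0.14,0,-1],[-0.2,-0.25,0.14,0,-1],[-0.2,-0.3,0.14,0,-1],[-0.2,-0.35,0.14,0,-1],[-0.2,-0.4,0.14,0,-1],[-0.2,-0.4,0.14,0,-1]],
  ],
)

```text
t: 21.08
position: [0.4534, -0.3352, 0.2476]
tcp_rot: [-0.184, 3.136, -0.001]
force: [-0.3, 1.0, 0.2]
width: 0.0914
```

```bash
python3 - <<'E'
from h import *
s=r.state();print(s["t"],s["position"],s["width"],s["force"])
for n in("top","scene"):
    im=r.get_image(n);cv2.imwrite(f"pics/{n}9f.png",im)
    a=im[110:310,90:360] if n=="top" else im[130:290,150:340]
    k=2.9 if n=="top" else 3.5
    cv2.imwrite(f"pics/{n}9.png",cv2.resize(a,None,fx=k,fy=k,interpolation=cv2.INTER_CUBIC))
    for t,b in((n,(225,140,250,180) if n=="top" else (215,190,250,225)),):
        for f in("0","9f"):
            m=red(cv2.imread(f"pics/{n}{f}.png"),b);ys,xs=np.nonzero(m);print(n,f,len(xs),xs.mean(),ys.mean())
E
```

```text
21.075 [ 0.45339087 -0.33515059  0.2476147 ] 0.0914133349605387 [-0.27379842  0.95597043  0.15742882]
top 0 57 234.80701754385964 157.7017543859649
top 9f 57 234.80701754385964 157.7017543859649
scene 0 53 231.71698113207546 201.1320754716981
scene 9f 57 231.89473684210526 201.19298245614036
```

View pics/top9.png

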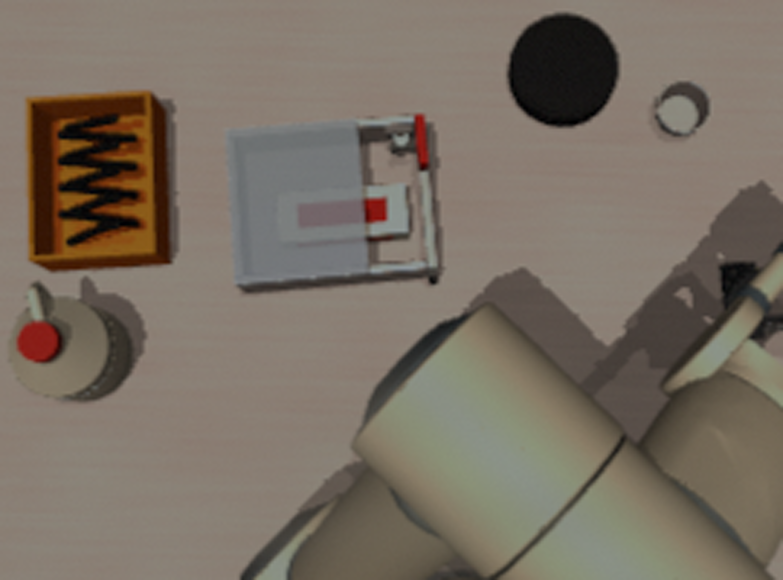

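View pics/scene9.png

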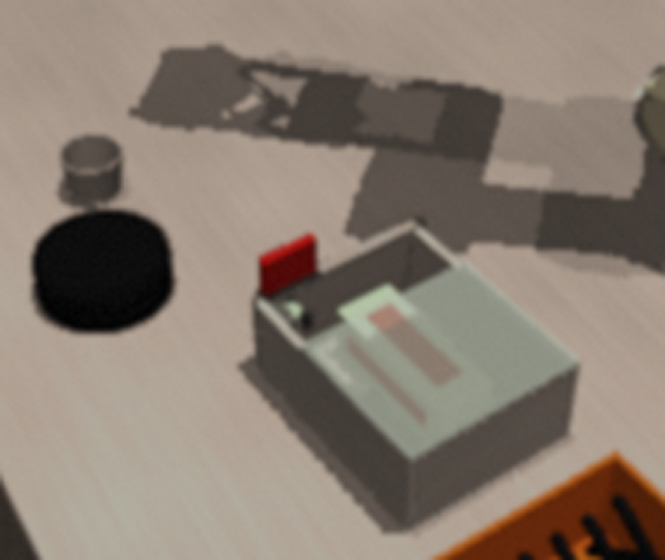

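Both views show the door shut, with the tab at (420,142) in the top crop. The red tab's centroid there is the same as in the first picture, at (234.8, 157.7). The carton lies flat inside behind the door, and the cup, lids, orange box and jug look undisturbed.

```bash
python3 -c "
from rig import r
print(r.hand_in())"
```

```text
the job is handed in; nothing more can be done
None
```

The job is done and handed in at about 21 s, well inside the 64 s limit.

- **Door opening:** I pinched the tab and swung the door about 98° (1.7 rad) open, just short of its 1.8 rad stop.
- **Carton:** I gripped it by its rear end and slid it flat along the bench into the cupboard. Its outer end sits 17 to 20 mm behind the mouth.
- **Door closing:** I swung the door back by the tab until it met about 20 N of reaction at the closed stop, pushed a little further, then let go. The door did not spring back.

**Last checks:** The red tab's image position is the same as at the start in the top view and within 0.2 px in the scene view. The carton lies flat inside, and the gripper is open, clear of everything and reading about 1 N. I checked the jug, lids, cup and orange box by eye in the final pictures and saw no movement.

**Disagreements:** My first hinge estimate was off by about 2 mm in x and 4 mm in y. This gave side forces of about 15 N while opening the door, and I corrected the path before closing it. No check failed.

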